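# Start a run on the thermal cycler

## Task

Start the run on the thermal cycler, in this order: push its open lid down until the catch snaps in and holds it shut, let go of the lid, switch the power on by pressing the upper end of the rocker at the left of the panel, then press the round start key at the right fully in and let it come back. Use only the closed fingertips, without hard pushing; pick nothing up, press no arrow key, and leave the things lying round the cycler where they are.

Things in the scene. Friction and masses are not known exactly. Their poses are not given: they have to be found in the camera images.
- cycler: white bench thermal cycler, 295 deep (x) x 210 wide (y), deck 76 high; fixed. Origin: on its underside, 160 behind its front, mid-width; x to its back, y to its left. The front 90 mm of its top is the control panel, sloping up to the back at 0.20 rad, from z 58 at x -160 to z 76 at x -70; on it from the left: rocker (y +76), display (y +24), two square arrow keys (y -29), round start key (y -72)
- cycler_lid (a joint): lid angle, rad: 0 fully down; starts at 0.5 to 0.85, stop at 1.0. A spring lifts it: it takes 1 to 3 N at the pad to push down and springs up to about 0.35 if let go too early. A hook on the deck catches a bar under the lid's front: from 0.06 rad down the push rises to about 8 to 10 N, the hook snaps in just before 0, and the caught lid rests at about 0.01
- lid_hinge (a point): middle of the lid's hinge line, which runs along the cycler's y at its back (x +125, z 80 of the cycler). The lid is a white cover 44 thick, 206 wide; its front edge is 192 from the hinge line, and its top is 124 above the bench when shut
- catch_release (a point): middle of a thin black bar, 56 long in y, in the gap between the panel and the lid's front (x -77, z 84 of the cycler); pressed down it lets the lid's catch go: leave it
- lid_push_pad (a point): centre of the ribbed grey push pad (26 x 80) on top of the lid near its front edge; 157 in front of the hinge line, on the lid's top face. Lid shut: at x -32, y 0, z 124 of the cycler.
- power_rocker (a joint): angle of the power rocker, rad: 0 off, 0.36 on; it snaps over at the middle (about 3 N at its end) and stays. Black rocker 34 long (up the slope) x 19 wide. While off its upper end, the one nearer the lid, stands proud; pressing that end down switches on.
- rocker_on_end (a point): the point to press on the rocker's upper face, 12 from its pivot towards the lid, at the raised white line; it sinks about 4.5 mm
- start_key (a joint): travel of the start key, m: 0 up, 0.004 fully in, along the panel's normal; springs back; 2 N to start, 5 N fully in
- start_key_top (a point): centre of the top face of the start key, the round key at the right end of the panel, 24 across, standing 9.5 above the panel
- up_key (a joint): travel of the upper small square arrow key (14 x 14, stands 6.5 above the panel), m: 0 up, 0.003 in; not to be pressed
- down_key (a joint): the same for the lower arrow key
- up_key_top (a point): centre of the top face of the upper arrow key
- down_key_top (a point): centre of the top face of the lower arrow key
- pcr_rack: flat green rack, 128 x 86 x 12, left of the cycler; loose, leave it. Origin: centre of its underside
- cap_strip: strip of small clear caps, 8 x 52 x 12, in front of the cycler; loose, leave it. Origin: centre of its underside
- marker_2: marker pen, 130 long, 14 thick, in front of the cycler; loose, leave it. Origin: centre of its underside
- tip_box_open: open clear pipette tip box, 122 x 88 x 59, right of the cycler; loose, leave it. Origin: centre of its underside
- forceps: steel forceps, 122 long, 8 high, right of the cycler; loose, leave it. Origin: centre of its underside
- label_tape_1: roll of label tape, 58 across, 19 high, left of the cycler; loose, leave it. Origin: centre of its underside
- tube_opener: tube opener, 71 long, 8 high, right of the cycler; loose, leave it. Origin: centre of its underside

How it is judged:
On the way, in this order (a step that is already met when the one before it is completed fails the run):
1. the lid is held shut by its catch, with nothing pushing it (value of joint cycler_lid below 0.025 rad and contact force between each of the arm, the fingers and cycler_lid below 0.5 N), for 0.2 s.
2. the rocker is switched on (value of joint power_rocker above 0.32 rad), for 0.1 s.
3. the start key is pressed in (value of joint start_key above 0.003 m), for 0.05 s.
At the end, for the whole second after the job is handed in: The lid is caught shut (within 0.025 rad of fully down), the rocker is on (over 0.32 rad) and the start key has come back up (within 1 mm) (value of joint cycler_lid below 0.025 rad and value of joint power_rocker above 0.32 rad and value of joint start_key below 0.001 m); the robot touches nothing.
It fails at once if the power was switched on before the lid was shut (value of joint power_rocker above 0.18 rad and value of joint cycler_lid above 0.05 rad).
It fails at once if the start key was pressed before the power was on (value of joint start_key above 0.002 m and value of joint power_rocker below 0.18 rad).
It fails at once if an arrow key was pressed (value of joint any of up_key, down_key above 0.0015 m).
It fails at once if the cycler was pushed with more than 60 N (contact force between the fingers and cycler above 60 N).
It fails at once if the lid was lifted, or a thing lying round the cycler was moved by more than 15 mm or picked up (value of joint cycler_lid above 0.95 rad or distance of any of pcr_rack, cap_strip, marker_2, tip_box_open, forceps, label_tape_1, tube_opener from where it was at the start of the episode above 0.015 m).
It also fails if it takes over 48 s, if anything falls off the work surface, if the arm or the gripper's body presses on something with over 40 N, if the wrist force passes 120 N, or if a joint passes its speed limit or range.

## Robot

A 7-joint arm with a two-finger parallel gripper is mounted at the origin on a cart in front of the work surface, level with it; the furniture and walls round the work are solid. World frame = base frame: x ahead of the robot, y to its left, z up, the work surface at z = 0. Lengths are in m, angles in rad, forces in N, time in s.
With the tool pointing down it reaches from about 0.4 to 0.9 m from the base axis. Payload 5.6 kg.
Tool frame: the origin (TCP) lies midway between the tips of the shut fingers; the grasp point (between the pads) lies 19 mm behind it; z points along the fingers, y is the line along which they close (so a half turn about z gives the same grasp; the last joint's range is limited). The gripper opens to 92 mm and grips with 3 to 60 N. Pads are 20 mm wide; open, the fingers measure 128 mm over their backs; the gripper's body (75 mm by 189 mm) begins 69 mm behind the grasp point.
Start: joints at [1.251, 0.468, -0.012, 1.603, 0.006, 1.071, -0.056], TCP at [0.178, -0.625, 0.215] pointing down, gripper open.
Joint ranges: [-2.53, 2.53], [-0.31, 2.02], [-1.57, 1.55], [0.28, 2.44], [-1.29, 4.43], [0.15, 1.84], [-2.92, 2.92]. Speed limits (rad/s): [2.57, 2.57, 3.14, 3.14, 3.14, 3.14, 3.14].

## Interface

Orientations are given as [roll, pitch, yaw] about the fixed x, y, z axes, in that order (R = Rz(yaw) Ry(pitch) Rx(roll)).
In Python, from workcell import state, get_image, camera_model, hand_in gives the robot as it stands.
- The arm moves only by the tool play_rows, never from a script. Its argument "deltas" is a list of rows, each an object of numbers: "hand": the finger opening in m, from 0 to 0.0919; "dx", "dy", "dz": the shift along the tool's x, y, z in m; "ax", "ay", "az": the turn, a rotation vector about the tool's x, y, z in degrees. A call has 1 to 8 rows; each row is the pose to reach, as a shift and turn from the pose commanded when the call began, along the tool's axes at that moment; what a row does not reach only later rows make up. A row lasts 1/8 s, in which the tool goes at most 62.5 mm and 10.7 degrees, less where a joint would pass 70% of its speed; a pose out of reach is approached as far as the arm can. A call with a gripper value outside its range is refused whole. The fingers move at their own pace and stop on an object; "grip_force" is the grip in N (left out, the last holds). Time passes only in rows, so rows that repeat a pose let the fingers close. It gives the time, the measured TCP pose, the force, the opening and the grip force at its end, in the units of the state.
- state(): the state, without advancing time (a new reading comes with each control period).
- get_image(name): name is "scene" or "top"; returns the picture (384x512x3 uint8, red, green, blue); there is no depth.
- camera_model(name): a dict with "intrinsics" (3x3 intrinsics, pixels), "D" ([k1, k2, p1, p2, k3] as OpenCV has them; the pictures are not rectified), "R" (3x3) and "t" (3): a world point X has camera coordinates R X + t. Camera axes: x right, y down, z forward; pixel columns grow to the right and rows downward; lengths in m; the calibration is good to about 2 mm. A picture is of the moment at which its call begins. camera_model takes no time and is no camera call.
- hand_in(): hands the job in; it is judged then, once.
The state is a dict: "clock": time; "q": joint angles; "qd": joint speeds; "joint_torque": joint torques, N m; "tcp_pos": TCP position; "tcp_rot": TCP orientation; "ft_force": force on the tool from outside, world axes, zero at the start; "ft_torque": the same for the moment, N m; "grip_width": finger opening in m; "grip_force": force on a finger pad.
Only numpy, scipy, OpenCV 4.12 (cv2) and the standard library are available. Lean on these libraries where they do the work, as an engineer would, in place of code of your own. Each camera call takes 0.05 s, during which the arm holds its last target. There are 200 camera calls.

## Working session

There is one attempt and no reset: what is moved stays moved. The work goes in short steps, Python scripts to look and compute and a tool call to move; the robot and the scene stay as the last step left them, time stands still between calls to the robot, and variables do not carry over. Pictures are saved under pics/ and viewed, at most 10 in all, crops included, and the job is handed in when it is done.

Besides the shell and the picture viewer there is one more tool, called after "Request:" by a JSON object that holds its "fn" and its "kwargs", one argument or row to a line. play_rows: Moves the arm, as the interface text tells. Its arguments: {"type":"object","properties":{"deltas":{"type":"array","items":{"type":"object","properties":{"hand":{"type":"number"},"dx":{"type":"number"},"dy":{"type":"number"},"dz":{"type":"number"},"ax":{"type":"number"},"ay":{"type":"number"},"az":{"type":"number"}}}},"grip_force":{"type":"number"}},"required":["deltas"]}

```bash
mkdir -p pics
python3 - <<'E'
from workcell import *
import cv2,numpy as np
s=state();print(s['clock'],s['tcp_pos'],s['tcp_rot'],s['grip_width'])
for n in('scene','top'):
    im=get_image(n);cv2.imwrite(f'pics/{n}0.png',im[:,:,::-1])
    m=camera_model(n);print(n,{k:np.round(np.array(v),4).tolist() for k,v in m.items()})
E
```

```text
0.0 [ 0.17741855 -0.62471653  0.21363172] [-3.13983191e+00  1.18172371e-04  2.76794164e-01] 0.09214202984723434
scene {'intrinsics': [[348.5635, 0.0, 254.1675], [0.0, 348.5635, 190.383], [0.0, 0.0, 1.0]], 'D': [-0.0827, 0.0, 0.0, 0.0, 0.0], 'R': [[0.8914, -0.4524, 0.026], [-0.1991, -0.4427, -0.8743], [0.407, 0.7742, -0.4847]], 't': [-0.4984, 0.1935, 0.6636]}
top {'intrinsics': [[451.2006, 0.0, 261.5835], [0.0, 451.2006, 193.0415], [0.0, 0.0, 1.0]], 'D': [-0.1465, 0.0, 0.0, 0.0, 0.0], 'R': [[-0.0202, -0.9994, 0.0288], [-0.9988, 0.0189, -0.0452], [0.0446, -0.0297, -0.9986]], 't': [-0.0153, 0.5607, 1.0959]}
```

View pics/scene0.png

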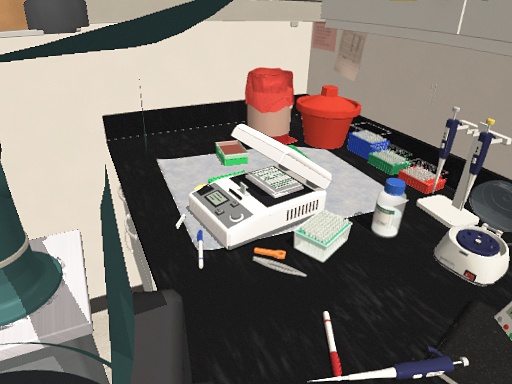

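View pics/top0.png

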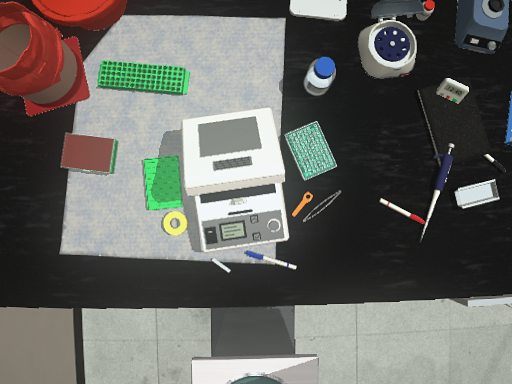

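The top view shows the cycler at about px (238,185): panel at rows 212–245, rocker at (210,235), start key at (274,226), lid open. Next I'll enlarge both views.

Run:
```python
import cv2
a=cv2.imread('pics/top0.png')[95:260,170:300];cv2.imwrite('pics/t1.png',cv2.resize(a,None,fx=3.6,fy=3.6,interpolation=3))
a=cv2.imread('pics/scene0.png')[115:255,180:340];cv2.imwrite('pics/s1.png',cv2.resize(a,None,fx=4,fy=4,interpolation=3))
```

```text
(no output)
```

View pics/t1.png

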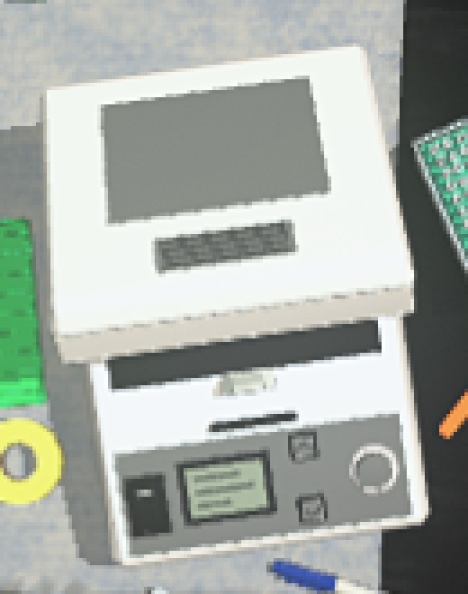

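View pics/s1.png

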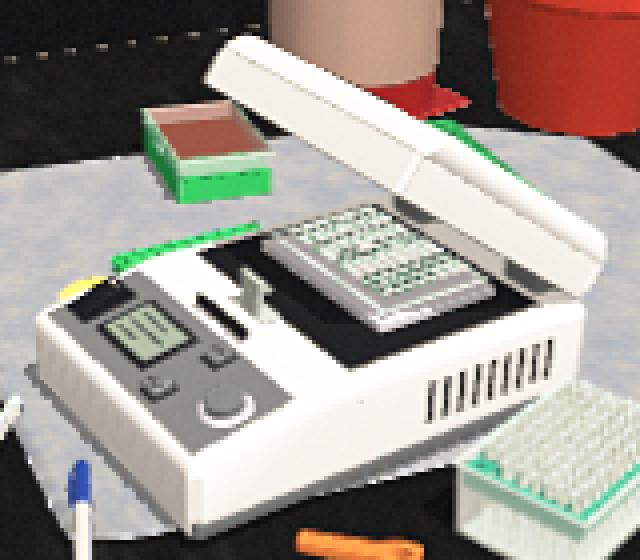

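The crops show the pad at (225,247), the catch bar at (252,422), the start key at about (374,468) and the rocker's white line at (145,492) in the top crop. In the scene crop the start key is at (225,402) and the body corners are clear. I'll fit the pose and lid angle from both views.

```bash
cat > h.py <<'E'
import numpy as np,cv2
from workcell import *
from scipy.optimize import least_squares
M={n:{k:np.array(v) for k,v in camera_model(n).items()} for n in('scene','top')}
def proj(n,X):
    m=M[n];return cv2.projectPoints(np.array(X,float).reshape(-1,1,3),cv2.Rodrigues(m['R'])[0],m['t'],m['intrinsics'],m['D'])[0][:,0]
def px(n,uv):
    uv=np.array(uv,float);return uv/3.6+[170,95] if n=='top' else uv/4+[180,115]
def T(p,X):
    c,s=np.cos(p[2]),np.sin(p[2]);X=np.atleast_2d(X)
    return np.c_[p[0]+c*X[:,0]-s*X[:,1],p[1]+s*X[:,0]+c*X[:,1],X[:,2]]
def lid(a,d,y,h): # d from hinge, h above hinge plane
    return [.125-d*np.cos(a)+h*-np.sin(a)*-1, y, .080+d*np.sin(a)+h*np.cos(a)]
def tri(pt,ps):
    f=lambda X:np.r_[proj('top',X)[0]-px('top',pt),proj('scene',X)[0]-px('scene',ps)]
    r=least_squares(f,[.6,0,.07]);return r.x,r.fun
E
python3 - <<'E'
from h import *
B=[('top',(427,522),(-.16,-.105,.058)),('top',(120,563),(-.16,.105,.058)),('top',(252,422),(-.077,0,.084)),
('scene',(190,455),(-.16,-.105,.058)),('scene',(38,312),(-.16,.105,.058)),('scene',(223,316),(-.077,0,.084)),('scene',(583,306),(.135,-.105,.076)),('scene',(193,535),(-.16,-.105,0))]
L=[('top',(57,335),(.192,.103,.044)),('top',(412,288),(.192,-.103,.044)),('top',(225,247),(.157,0,.044)),('top',(63,360),(.192,.103,0)),('top',(412,312),(.192,-.103,0)),
('scene',(398,192),(.192,-.103,0)),('scene',(205,80),(.192,.103,0)),('scene',(432,150),(.192,-.103,.044)),('scene',(237,38),(.192,.103,.044))]
def f(p):
    r=[proj(n,T(p,X))[0]-px(n,u) for n,u,X in B]+[proj(n,T(p,lid(p[3],*X)))[0]-px(n,u) for n,u,X in L]
    return np.ravel(r)
r=least_squares(f,[.6,0,0,.6],loss='soft_l1');print(r.x);print(np.round(f(r.x).reshape(-1,2),1).tolist())
p=r.x
for nm,a,b in(('key',(375,466),(226,403)),('catch',(252,422),(223,316))):
    X,e=tri(a,b);print(nm,X,e, T([0,0,-p[2]],X-[p[0],p[1],0]))
# plane-ray: find cycler-frame x,y for pixel at given height above panel
def onpanel(n,u,h):
    def g(q):
        t=(q[0]+.16)*.2; return proj(n,T(p,[q[0],q[1],.058+t+h]))[0]-px(n,u)
    return least_squares(g,[-.11,0]).x
for nm,n,u,h in(('key','top',(375,466),.0095),('key','scene',(226,403),.0095),('line','top',(145,492),.012),('disp','top',(225,490),.001),('up','top',(302,446),.0065),('dn','top',(312,509),.0065),('up','scene',(221,353),.0065),('dn','scene',(158,385),.0065),('rockTL','top',(124,480),.01)):
    print(nm,n,onpanel(n,u,h))
print('pad',T(p,lid(p[3],.157,0,.044)),'padshut',T(p,[-.032,0,.124]))
E
```

```text
[0.59526867 0.03461299 0.11649923 0.59443817]
[[0.8, -1.0], [-2.5, -0.1], [0.2, -2.1], [0.2, 4.6], [-2.1, -0.6], [-0.1, -1.4], [2.4, 0.2], [-0.3, 5.6], [-2.8, -5.1], [1.0, -5.9], [0.2, -0.9], [-0.4, 0.9], [1.3, 0.8], [-2.1, 2.9], [-1.8, 1.8], [-0.4, -4.5], [-1.6, -2.8]]
key [ 0.48479231 -0.05262737  0.07220265] [ 1.31210296e-01 -3.06822418e-01 -3.23825760e-01  5.94460335e-05] [[-0.11986797 -0.0738077   0.07220265]]
catch [0.51608121 0.02532947 0.08087296] [ 0.38472185 -0.90383518 -1.04620496 -0.00201176] [[-7.97297787e-02 -1.61662188e-05  8.08729619e-02]]
key top [-0.12042885 -0.07323816]
key scene [-0.12159495 -0.07808295]
line top [-0.11674663  0.07502425]
disp top [-0.12281337  0.0246523 ]
up top [-0.10126283 -0.02847802]
dn top [-0.14259763 -0.0294304 ]
up scene [-0.09773825 -0.03274382]
dn scene [-0.1401588  -0.03262232]
rockTL top [-0.10734155  0.08733321]
pad [[0.61470917 0.0368881  0.2043792 ]] padshut [[0.56348558 0.03089344 0.124     ]]
```

Request:
{"fn": "play_rows", "kwargs": {
  "deltas": [
    {"hand": 0,"dz": -0.06},
    {"hand": 0,"dz": -0.12},
    {"hand": 0,"dx": 0.045,"dy": -0.04,"dz": -0.12},
    {"hand": 0,"dx": 0.09,"dy": -0.08,"dz": -0.12},
    {"hand": 0,"dx": 0.135,"dy": -0.118,"dz": -0.12},
    {"hand": 0,"dx": 0.18,"dy": -0.155,"dz": -0.12},
    {"hand": 0,"dx": 0.225,"dy": -0.194,"dz": -0.12},
    {"hand": 0,"dx": 0.27,"dy": -0.232,"dz": -0.12}
  ],
  "grip_force": 15
}}

```text
validation failed for argument at $.de...
```

Request:
{"fn": "play_rows", "kwargs": {
  "deltas": [
    {"hand": 0,"dx": 0.045,"dy": -0.04},
    {"hand": 0,"dx": 0.09,"dy": -0.08},
    {"hand": 0,"dx": 0.135,"dy": -0.118},
    {"hand": 0,"dx": 0.18,"dy": -0.155},
    {"hand": 0,"dx": 0.225,"dy": -0.194},
    {"hand": 0,"dx": 0.27,"dy": -0.232},
    {"hand": 0,"dx": 0.27,"dy": -0.232,"az": 9.2},
    {"hand": 0,"dx": 0.27,"dy": -0.232,"az": 9.2}
  ]
}}

```text
validation failed for argument at $.de...
```

Run:
```python
from workcell import *
s=state()
for k in('clock','tcp_pos','tcp_rot','ft_force','grip_width'):print(k,s[k])
```

```text
clock 0.1
tcp_pos [ 0.17738252 -0.62478478  0.21374733]
tcp_rot [-3.14002272e+00  1.45379362e-04  2.76697475e-01]
ft_force [ 0.08280417 -0.30531505  0.44984208]
grip_width 0.09196375206487228
```

Request:
{"fn": "play_rows", "kwargs": {
  "deltas": [
    {"hand": 0.0,"dx": 0.0,"dy": 0.0,"dz": -0.06,"ax": 0.0,"ay": 0.0,"az": 0.0},
    {"hand": 0.0,"dx": 0.0,"dy": 0.0,"dz": -0.12,"ax": 0.0,"ay": 0.0,"az": 0.0},
    {"hand": 0.0,"dx": 0.045,"dy": -0.04,"dz": -0.12,"ax": 0.0,"ay": 0.0,"az": 0.0},
    {"hand": 0.0,"dx": 0.09,"dy": -0.08,"dz": -0.12,"ax": 0.0,"ay": 0.0,"az": 0.0},
    {"hand": 0.0,"dx": 0.135,"dy": -0.118,"dz": -0.12,"ax": 0.0,"ay": 0.0,"az": 0.0},
    {"hand": 0.0,"dx": 0.18,"dy": -0.155,"dz": -0.12,"ax": 0.0,"ay": 0.0,"az": 0.0},
    {"hand": 0.0,"dx": 0.225,"dy": -0.194,"dz": -0.12,"ax": 0.0,"ay": 0.0,"az": 0.0},
    {"hand": 0.0,"dx": 0.27,"dy": -0.232,"dz": -0.12,"ax": 0.0,"ay": 0.0,"az": 0.0}
  ],
  "grip_force": 15
}}

```text
clock: 1.1
tcp_pos: [0.3746, -0.3264, 0.3344]
tcp_rot: [3.142, 0.0, 0.277]
ft_force: [0.8, -0.4, 0.0]
grip_width: 0.014
grip_force: 0.0
```

Request:
{"fn": "play_rows", "kwargs": {
  "deltas": [
    {"hand": 0.0,"dx": 0.041,"dy": -0.036,"dz": 0.0,"ax": 0.0,"ay": 0.0,"az": 1.2},
    {"hand": 0.0,"dx": 0.082,"dy": -0.072,"dz": 0.0,"ax": 0.0,"ay": 0.0,"az": 2.4},
    {"hand": 0.0,"dx": 0.123,"dy": -0.107,"dz": 0.0,"ax": 0.0,"ay": 0.0,"az": 3.6},
    {"hand": 0.0,"dx": 0.164,"dy": -0.143,"dz": 0.0,"ax": 0.0,"ay": 0.0,"az": 4.8},
    {"hand": 0.0,"dx": 0.205,"dy": -0.179,"dz": 0.0,"ax": 0.0,"ay": 0.0,"az": 6.0},
    {"hand": 0.0,"dx": 0.246,"dy": -0.215,"dz": 0.0,"ax": 0.0,"ay": 0.0,"az": 7.2},
    {"hand": 0.0,"dx": 0.287,"dy": -0.25,"dz": 0.0,"ax": 0.0,"ay": 0.0,"az": 8.2},
    {"hand": 0.0,"dx": 0.328,"dy": -0.286,"dz": 0.0,"ax": 0.0,"ay": 0.0,"az": 9.2}
  ]
}}

```text
clock: 2.1
tcp_pos: [0.612, 0.0375, 0.3341]
tcp_rot: [3.141, 0.001, 0.115]
ft_force: [0.6, 0.4, -0.4]
grip_width: 0.0003
grip_force: 0.0
```

Request:
{"fn": "play_rows", "kwargs": {
  "deltas": [
    {"hand": 0.0,"dx": 0.0,"dy": 0.0,"dz": 0.04,"ax": 0.0,"ay": 0.0,"az": 0.0},
    {"hand": 0.0,"dx": 0.0,"dy": 0.0,"dz": 0.08,"ax": 0.0,"ay": 0.0,"az": 0.0},
    {"hand": 0.0,"dx": 0.0,"dy": 0.0,"dz": 0.11,"ax": 0.0,"ay": 0.0,"az": 0.0},
    {"hand": 0.0,"dx": 0.0,"dy": 0.0,"dz": 0.12,"ax": 0.0,"ay": 0.0,"az": 0.0},
    {"hand": 0.0,"dx": -0.004,"dy": 0.0,"dz": 0.128,"ax": 0.0,"ay": 0.0,"az": 0.0},
    {"hand": 0.0,"dx": -0.009,"dy": 0.0,"dz": 0.135,"ax": 0.0,"ay": 0.0,"az": 0.0},
    {"hand": 0.0,"dx": -0.014,"dy": 0.0,"dz": 0.142,"ax": 0.0,"ay": 0.0,"az": 0.0},
    {"hand": 0.0,"dx": -0.019,"dy": 0.0,"dz": 0.148,"ax": 0.0,"ay": 0.0,"az": 0.0}
  ]
}}

```text
clock: 3.1
tcp_pos: [0.5922, 0.0341, 0.1867]
tcp_rot: [3.141, -0.001, 0.116]
ft_force: [0.0, 0.2, 1.6]
grip_width: 0.0008
grip_force: 0.7
```

Request:
{"fn": "play_rows", "kwargs": {
  "deltas": [
    {"hand": 0.0,"dx": -0.005,"dy": 0.0,"dz": 0.0075,"ax": 0.0,"ay": 0.0,"az": 0.0},
    {"hand": 0.0,"dx": -0.01,"dy": 0.0,"dz": 0.0145,"ax": 0.0,"ay": 0.0,"az": 0.0},
    {"hand": 0.0,"dx": -0.014,"dy": 0.0,"dz": 0.0225,"ax": 0.0,"ay": 0.0,"az": 0.0},
    {"hand": 0.0,"dx": -0.018,"dy": 0.0,"dz": 0.03,"ax": 0.0,"ay": 0.0,"az": 0.0},
    {"hand": 0.0,"dx": -0.022,"dy": 0.0,"dz": 0.038,"ax": 0.0,"ay": 0.0,"az": 0.0},
    {"hand": 0.0,"dx": -0.025,"dy": 0.0,"dz": 0.0455,"ax": 0.0,"ay": 0.0,"az": 0.0},
    {"hand": 0.0,"dx": -0.027,"dy": 0.0,"dz": 0.052,"ax": 0.0,"ay": 0.0,"az": 0.0},
    {"hand": 0.0,"dx": -0.027,"dy": 0.0,"dz": 0.052,"ax": 0.0,"ay": 0.0,"az": 0.0}
  ]
}}

```text
clock: 4.1
tcp_pos: [0.5654, 0.031, 0.1342]
tcp_rot: [3.142, 0.0, 0.116]
ft_force: [-0.3, -0.5, 2.0]
grip_width: 0.0007
grip_force: 0.6
```

Now the catch zone; small steps.

Request:
{"fn": "play_rows", "kwargs": {
  "deltas": [
    {"hand": 0.0,"dx": 0.0,"dy": 0.0,"dz": 0.002,"ax": 0.0,"ay": 0.0,"az": 0.0},
    {"hand": 0.0,"dx": -0.001,"dy": 0.0,"dz": 0.004,"ax": 0.0,"ay": 0.0,"az": 0.0},
    {"hand": 0.0,"dx": -0.001,"dy": 0.0,"dz": 0.006,"ax": 0.0,"ay": 0.0,"az": 0.0},
    {"hand": 0.0,"dx": -0.002,"dy": 0.0,"dz": 0.008,"ax": 0.0,"ay": 0.0,"az": 0.0},
    {"hand": 0.0,"dx": -0.002,"dy": 0.0,"dz": 0.009,"ax": 0.0,"ay": 0.0,"az": 0.0}
  ]
}}

```text
clock: 4.72
tcp_pos: [0.5633, 0.0308, 0.1254]
tcp_rot: [3.142, 0.001, 0.116]
ft_force: [-1.5, -0.8, 5.1]
grip_width: 0.0003
grip_force: 2.5
```

Request:
{"fn": "play_rows", "kwargs": {
  "deltas": [
    {"hand": 0.0,"dx": 0.0,"dy": 0.0,"dz": 0.001,"ax": 0.0,"ay": 0.0,"az": 0.0},
    {"hand": 0.0,"dx": 0.0,"dy": 0.0,"dz": 0.002,"ax": 0.0,"ay": 0.0,"az": 0.0},
    {"hand": 0.0,"dx": 0.0,"dy": 0.0,"dz": 0.002,"ax": 0.0,"ay": 0.0,"az": 0.0}
  ]
}}

```text
clock: 5.1
tcp_pos: [0.563, 0.0308, 0.1242]
tcp_rot: [3.141, 0.001, 0.116]
ft_force: [-5.5, -2.1, 9.6]
grip_width: 0.0005
grip_force: 4.8
```

Request:
{"fn": "play_rows", "kwargs": {
  "deltas": [
    {"hand": 0.0,"dx": 0.0,"dy": 0.0,"dz": 0.001,"ax": 0.0,"ay": 0.0,"az": 0.0},
    {"hand": 0.0,"dx": 0.0,"dy": 0.0,"dz": 0.002,"ax": 0.0,"ay": 0.0,"az": 0.0},
    {"hand": 0.0,"dx": 0.0,"dy": 0.0,"dz": 0.002,"ax": 0.0,"ay": 0.0,"az": 0.0}
  ]
}}

```text
clock: 5.48
tcp_pos: [0.5628, 0.0308, 0.1229]
tcp_rot: [3.141, 0.002, 0.116]
ft_force: [-7.4, -2.3, 15.5]
grip_width: 0.0007
grip_force: 8.1
```

Request:
{"fn": "play_rows", "kwargs": {
  "deltas": [
    {"hand": 0.0,"dx": 0.001,"dy": 0.0,"dz": 0.001,"ax": 0.0,"ay": 0.0,"az": 0.0},
    {"hand": 0.0,"dx": 0.001,"dy": 0.0,"dz": 0.002,"ax": 0.0,"ay": 0.0,"az": 0.0},
    {"hand": 0.0,"dx": 0.001,"dy": 0.0,"dz": 0.002,"ax": 0.0,"ay": 0.0,"az": 0.0}
  ]
}}

```text
clock: 5.85
tcp_pos: [0.5625, 0.0307, 0.1215]
tcp_rot: [3.14, 0.005, 0.116]
ft_force: [-12.7, -2.3, 23.5]
grip_width: 0.0003
grip_force: 12.0
```

Request:
{"fn": "play_rows", "kwargs": {
  "deltas": [
    {"hand": 0.0,"dx": 0.0,"dy": 0.0,"dz": -0.003,"ax": 0.0,"ay": 0.0,"az": 0.0},
    {"hand": 0.0,"dx": 0.0,"dy": 0.0,"dz": -0.005,"ax": 0.0,"ay": 0.0,"az": 0.0},
    {"hand": 0.0,"dx": 0.0,"dy": 0.0,"dz": -0.007,"ax": 0.0,"ay": 0.0,"az": 0.0},
    {"hand": 0.0,"dx": 0.0,"dy": 0.0,"dz": -0.007,"ax": 0.0,"ay": 0.0,"az": 0.0}
  ]
}}

```text
clock: 6.35
tcp_pos: [0.5647, 0.0312, 0.1265]
tcp_rot: [-3.141, -0.0, 0.116]
ft_force: [-1.9, 0.0, 2.2]
grip_width: 0.0004
grip_force: 1.1
```

Request:
{"fn": "play_rows", "kwargs": {
  "deltas": [
    {"hand": 0.0,"dx": 0.0,"dy": 0.0,"dz": -0.003,"ax": 0.0,"ay": 0.0,"az": 0.0},
    {"hand": 0.0,"dx": 0.0,"dy": 0.0,"dz": -0.003,"ax": 0.0,"ay": 0.0,"az": 0.0}
  ]
}}

```text
clock: 6.6
tcp_pos: [0.5649, 0.0311, 0.1296]
tcp_rot: [-3.141, -0.001, 0.116]
ft_force: [0.3, 0.5, -0.2]
grip_width: 0.0005
grip_force: 0.0
```

Request:
{"fn": "play_rows", "kwargs": {
  "deltas": [
    {"hand": 0.0,"dx": 0.0,"dy": 0.0,"dz": -0.025,"ax": 0.0,"ay": 0.0,"az": 0.0},
    {"hand": 0.0,"dx": 0.0,"dy": 0.0,"dz": -0.05,"ax": 0.0,"ay": 0.0,"az": 0.0},
    {"hand": 0.0,"dx": -0.029,"dy": -0.025,"dz": -0.05,"ax": 0.0,"ay": 0.0,"az": 0.0},
    {"hand": 0.0,"dx": -0.058,"dy": -0.05,"dz": -0.05,"ax": 0.0,"ay": 0.0,"az": 0.0},
    {"hand": 0.0,"dx": -0.086,"dy": -0.075,"dz": -0.05,"ax": 0.0,"ay": 0.0,"az": 0.0},
    {"hand": 0.0,"dx": -0.086,"dy": -0.075,"dz": -0.05,"ax": 0.0,"ay": 0.0,"az": 0.0}
  ]
}}

```text
clock: 7.35
tcp_pos: [0.4687, 0.0971, 0.1797]
tcp_rot: [3.141, 0.0, 0.12]
ft_force: [0.6, -0.2, 0.9]
grip_width: 0.0004
grip_force: 0.0
```

Run:
```python
from workcell import *
import cv2,numpy as np
s=state();print(s['clock'],s['tcp_pos'],s['ft_force'])
t=get_image('top')[95:260,170:300,::-1];c=get_image('scene')[115:255,180:340,::-1]
t=cv2.resize(t,None,fx=2.6,fy=2.6,interpolation=3);c=cv2.resize(c,None,fx=2.9,fy=2.9,interpolation=3)
h=max(len(t),len(c));f=lambda a:cv2.copyMakeBorder(a,0,h-len(a),0,0,0)
cv2.imwrite('pics/c2.png',np.hstack([f(t),f(c)]))
```

```text
7.35 [0.46871063 0.09709274 0.1796989 ] [ 0.59709096 -0.21020006  0.89994439]
```

View pics/c2.png

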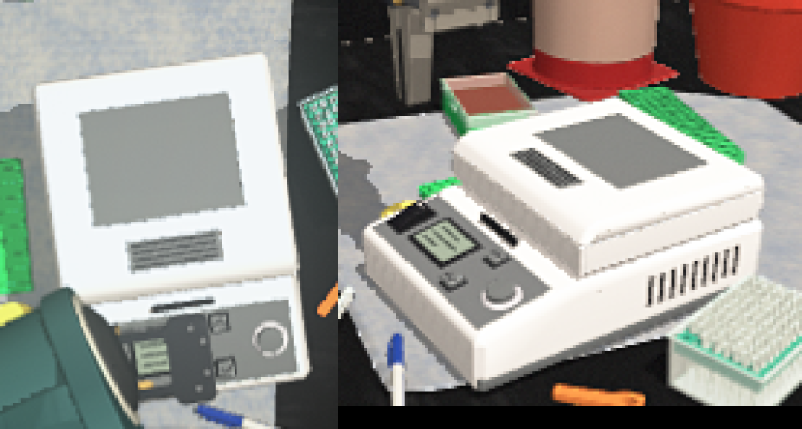

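The lid is shut, with nothing touching it. The gripper is over the rocker and the objects around the cycler haven't moved. Descending on the rocker.

Request:
{"fn": "play_rows", "kwargs": {
  "deltas": [
    {"hand": 0.0,"dx": 0.002,"dy": 0.0,"dz": 0.03,"ax": 0.0,"ay": 0.0,"az": 0.0},
    {"hand": 0.0,"dx": 0.002,"dy": 0.0,"dz": 0.06,"ax": 0.0,"ay": 0.0,"az": 0.0},
    {"hand": 0.0,"dx": 0.002,"dy": 0.0,"dz": 0.08,"ax": 0.0,"ay": 0.0,"az": 0.0},
    {"hand": 0.0,"dx": 0.002,"dy": 0.0,"dz": 0.09,"ax": 0.0,"ay": 0.0,"az": 0.0},
    {"hand": 0.0,"dx": 0.002,"dy": 0.0,"dz": 0.092,"ax": 0.0,"ay": 0.0,"az": 0.0},
    {"hand": 0.0,"dx": 0.002,"dy": 0.0,"dz": 0.092,"ax": 0.0,"ay": 0.0,"az": 0.0}
  ]
}}

```text
clock: 8.2
tcp_pos: [0.4732, 0.0957, 0.088]
tcp_rot: [-3.142, -0.001, 0.116]
ft_force: [-0.0, 0.2, 0.5]
grip_width: 0.0004
grip_force: 0.0
```

Request:
{"fn": "play_rows", "kwargs": {
  "deltas": [
    {"hand": 0.0,"dx": 0.0,"dy": 0.0,"dz": 0.0015,"ax": 0.0,"ay": 0.0,"az": 0.0},
    {"hand": 0.0,"dx": 0.0,"dy": 0.0,"dz": 0.003,"ax": 0.0,"ay": 0.0,"az": 0.0},
    {"hand": 0.0,"dx": 0.0,"dy": 0.0,"dz": 0.0045,"ax": 0.0,"ay": 0.0,"az": 0.0},
    {"hand": 0.0,"dx": 0.0,"dy": 0.0,"dz": 0.006,"ax": 0.0,"ay": 0.0,"az": 0.0}
  ]
}}

```text
clock: 8.7
tcp_pos: [0.4725, 0.0957, 0.0815]
tcp_rot: [3.142, -0.0, 0.116]
ft_force: [-0.2, 0.3, -0.1]
grip_width: 0.0006
grip_force: 0.0
```

Request:
{"fn": "play_rows", "kwargs": {
  "deltas": [
    {"hand": 0.0,"dx": 0.0,"dy": 0.0,"dz": 0.001,"ax": 0.0,"ay": 0.0,"az": 0.0},
    {"hand": 0.0,"dx": 0.0,"dy": 0.0,"dz": 0.002,"ax": 0.0,"ay": 0.0,"az": 0.0}
  ]
}}

```text
clock: 8.95
tcp_pos: [0.4732, 0.0958, 0.0798]
tcp_rot: [-3.142, -0.001, 0.116]
ft_force: [1.2, 0.4, 2.0]
grip_width: 0.0005
grip_force: 1.2
```

Request:
{"fn": "play_rows", "kwargs": {
  "deltas": [
    {"hand": 0.0,"dx": 0.0,"dy": 0.0,"dz": 0.001,"ax": 0.0,"ay": 0.0,"az": 0.0},
    {"hand": 0.0,"dx": 0.0,"dy": 0.0,"dz": 0.002,"ax": 0.0,"ay": 0.0,"az": 0.0}
  ]
}}

```text
clock: 9.2
tcp_pos: [0.4723, 0.0957, 0.0774]
tcp_rot: [3.142, 0.0, 0.116]
ft_force: [-0.5, -0.5, 0.0]
grip_width: 0.0004
grip_force: 0.0
```

Request:
{"fn": "play_rows", "kwargs": {
  "deltas": [
    {"hand": 0.0,"dx": 0.0,"dy": 0.0,"dz": 0.001,"ax": 0.0,"ay": 0.0,"az": 0.0},
    {"hand": 0.0,"dx": 0.0,"dy": 0.0,"dz": 0.002,"ax": 0.0,"ay": 0.0,"az": 0.0}
  ]
}}

```text
clock: 9.45
tcp_pos: [0.4725, 0.0957, 0.0766]
tcp_rot: [3.141, 0.0, 0.116]
ft_force: [-4.0, -1.4, 20.9]
grip_width: 0.0006
grip_force: 10.7
```

Request:
{"fn": "play_rows", "kwargs": {
  "deltas": [
    {"hand": 0.0,"dx": 0.0,"dy": 0.0,"dz": 0.001,"ax": 0.0,"ay": 0.0,"az": 0.0},
    {"hand": 0.0,"dx": 0.0,"dy": 0.0,"dz": 0.002,"ax": 0.0,"ay": 0.0,"az": 0.0}
  ]
}}

```text
clock: 9.7
tcp_pos: [0.4726, 0.0957, 0.0763]
tcp_rot: [3.139, 0.0, 0.116]
ft_force: [-9.8, -3.4, 39.1]
grip_width: 0.0005
grip_force: 20.0
```

Request:
{"fn": "play_rows", "kwargs": {
  "deltas": [
    {"hand": 0.0,"dx": 0.0,"dy": 0.0,"dz": -0.01,"ax": 0.0,"ay": 0.0,"az": 0.0},
    {"hand": 0.0,"dx": 0.0,"dy": 0.0,"dz": -0.05,"ax": 0.0,"ay": 0.0,"az": 0.0},
    {"hand": 0.0,"dx": 0.0,"dy": 0.0,"dz": -0.06,"ax": 0.0,"ay": 0.0,"az": 0.0},
    {"hand": 0.0,"dx": -0.002,"dy": 0.05,"dz": -0.06,"ax": 0.0,"ay": 0.0,"az": 0.0},
    {"hand": 0.0,"dx": -0.004,"dy": 0.1,"dz": -0.06,"ax": 0.0,"ay": 0.0,"az": 0.0},
    {"hand": 0.0,"dx": -0.006,"dy": 0.149,"dz": -0.06,"ax": 0.0,"ay": 0.0,"az": 0.0},
    {"hand": 0.0,"dx": -0.006,"dy": 0.149,"dz": -0.06,"ax": 0.0,"ay": 0.0,"az": 0.0}
  ]
}}

```text
clock: 10.58
tcp_pos: [0.4829, -0.0572, 0.1324]
tcp_rot: [3.141, 0.002, 0.109]
ft_force: [0.2, 0.4, -0.7]
grip_width: 0.0002
grip_force: 0.0
```

Run:
```python
from workcell import *
import cv2,numpy as np
s=state();print(s['clock'],s['tcp_pos'],s['ft_force'])
t=get_image('top')[185:260,190:300,::-1];c=get_image('scene')[165:245,180:280,::-1]
t=cv2.resize(t,None,fx=3.6,fy=3.6,interpolation=3);c=cv2.resize(c,None,fx=4,fy=4,interpolation=3)
h=max(len(t),len(c));f=lambda a:cv2.copyMakeBorder(a,0,h-len(a),0,0,0)
cv2.imwrite('pics/c3.png',np.hstack([f(t),f(c)]))
```

```text
10.575 [ 0.48289044 -0.05720525  0.13241228] [ 0.19949399  0.37998563 -0.66120648]
```

View pics/c3.png

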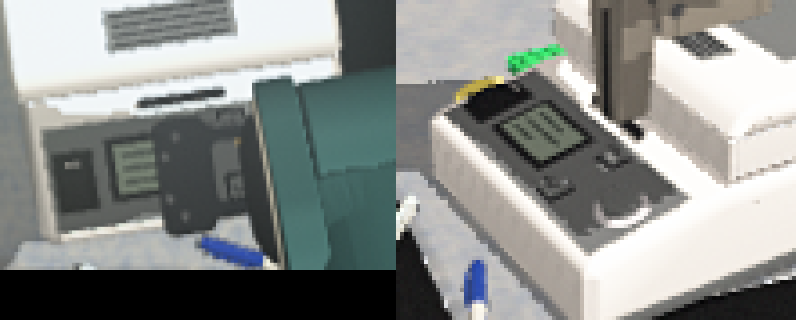

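Run:
```python
from workcell import *
import cv2,numpy as np
a=cv2.imread('pics/scene0.png');b=get_image('scene')[:,:,::-1]
cv2.imwrite('pics/c4.png',np.hstack([cv2.resize(i[175:205,190:225],None,fx=11,fy=11,interpolation=3) for i in(a,b)]))
print(state()['tcp_pos'])
```

```text
[ 0.48322637 -0.05193077  0.13299339]
```

View pics/c4.png

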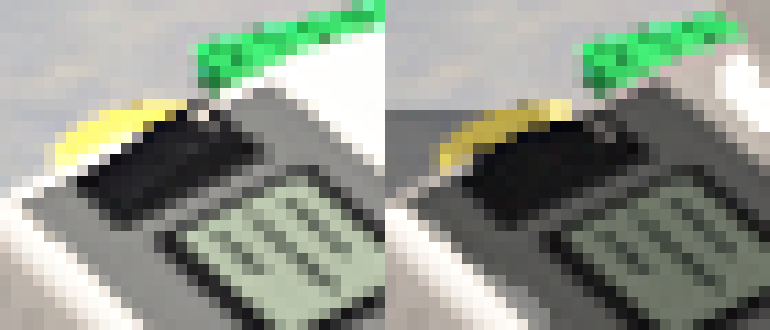

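The rocker has flipped: its front end is up and the white line sits lower. Now the start key.

Request:
{"fn": "play_rows", "kwargs": {
  "deltas": [
    {"hand": 0.0,"dx": 0.001,"dy": 0.0,"dz": 0.025,"ax": 0.0,"ay": 0.0,"az": 0.0},
    {"hand": 0.0,"dx": 0.001,"dy": 0.0,"dz": 0.045,"ax": 0.0,"ay": 0.0,"az": 0.0},
    {"hand": 0.0,"dx": 0.001,"dy": 0.0,"dz": 0.05,"ax": 0.0,"ay": 0.0,"az": 0.0},
    {"hand": 0.0,"dx": 0.001,"dy": 0.0,"dz": 0.052,"ax": 0.0,"ay": 0.0,"az": 0.0},
    {"hand": 0.0,"dx": 0.001,"dy": 0.0,"dz": 0.054,"ax": 0.0,"ay": 0.0,"az": 0.0},
    {"hand": 0.0,"dx": 0.001,"dy": 0.0,"dz": 0.055,"ax": 0.0,"ay": 0.0,"az": 0.0}
  ]
}}

```text
clock: 11.48
tcp_pos: [0.4853, -0.0526, 0.0791]
tcp_rot: [3.141, -0.001, 0.116]
ft_force: [-0.0, 0.4, 3.1]
grip_width: 0.0006
grip_force: 1.0
```

Request:
{"fn": "play_rows", "kwargs": {
  "deltas": [
    {"hand": 0.0,"dx": 0.0,"dy": 0.0,"dz": 0.001,"ax": 0.0,"ay": 0.0,"az": 0.0},
    {"hand": 0.0,"dx": 0.0,"dy": 0.0,"dz": 0.002,"ax": 0.0,"ay": 0.0,"az": 0.0}
  ]
}}

```text
clock: 11.72
tcp_pos: [0.4856, -0.0526, 0.0771]
tcp_rot: [3.142, -0.002, 0.116]
ft_force: [1.3, 1.3, 3.9]
grip_width: 0.0004
grip_force: 1.9
```

Request:
{"fn": "play_rows", "kwargs": {
  "deltas": [
    {"hand": 0.0,"dx": 0.0,"dy": 0.0,"dz": 0.001,"ax": 0.0,"ay": 0.0,"az": 0.0},
    {"hand": 0.0,"dx": 0.0,"dy": 0.0,"dz": 0.002,"ax": 0.0,"ay": 0.0,"az": 0.0}
  ]
}}

```text
clock: 11.98
tcp_pos: [0.486, -0.0526, 0.0751]
tcp_rot: [3.142, -0.002, 0.116]
ft_force: [1.1, 2.1, 9.3]
grip_width: 0.0004
grip_force: 4.7
```

Request:
{"fn": "play_rows", "kwargs": {
  "deltas": [
    {"hand": 0.0,"dx": 0.0,"dy": 0.0,"dz": 0.001,"ax": 0.0,"ay": 0.0,"az": 0.0},
    {"hand": 0.0,"dx": 0.0,"dy": 0.0,"dz": 0.001,"ax": 0.0,"ay": 0.0,"az": 0.0}
  ]
}}

```text
clock: 12.22
tcp_pos: [0.4861, -0.0526, 0.0749]
tcp_rot: [3.141, -0.002, 0.116]
ft_force: [-1.4, 2.1, 14.7]
grip_width: 0.0006
grip_force: 7.0
```

Request:
{"fn": "play_rows", "kwargs": {
  "deltas": [
    {"hand": 0.0,"dx": 0.0,"dy": 0.0,"dz": -0.01,"ax": 0.0,"ay": 0.0,"az": 0.0},
    {"hand": 0.0,"dx": 0.0,"dy": 0.0,"dz": -0.04,"ax": 0.0,"ay": 0.0,"az": 0.0},
    {"hand": 0.0,"dx": 0.0,"dy": 0.0,"dz": -0.09,"ax": 0.0,"ay": 0.0,"az": 0.0},
    {"hand": 0.0,"dx": 0.0,"dy": 0.06,"dz": -0.15,"ax": 0.0,"ay": 0.0,"az": 0.0},
    {"hand": 0.0,"dx": 0.0,"dy": 0.12,"dz": -0.15,"ax": 0.0,"ay": 0.0,"az": 0.0},
    {"hand": 0.0,"dx": 0.0,"dy": 0.18,"dz": -0.15,"ax": 0.0,"ay": 0.0,"az": 0.0},
    {"hand": 0.0,"dx": 0.0,"dy": 0.18,"dz": -0.15,"ax": 0.0,"ay": 0.0,"az": 0.0},
    {"hand": 0.0,"dx": 0.0,"dy": 0.18,"dz": -0.15,"ax": 0.0,"ay": 0.0,"az": 0.0}
  ]
}}

```text
clock: 13.22
tcp_pos: [0.5046, -0.232, 0.2226]
tcp_rot: [-3.14, 0.002, 0.114]
ft_force: [-0.5, -0.5, 0.7]
grip_width: 0.0002
grip_force: 0.0
```

Run:
```python
from workcell import *
import cv2
s=state();print(s['clock'],s['tcp_pos'],s['ft_force'])
cv2.imwrite('pics/t5.png',cv2.resize(get_image('top')[95:290,120:360,::-1],None,fx=3,fy=3,interpolation=3))
```

```text
13.225 [ 0.50459264 -0.23201304  0.22262534] [-0.48031607 -0.50906166  0.68254495]
```

View pics/t5.png

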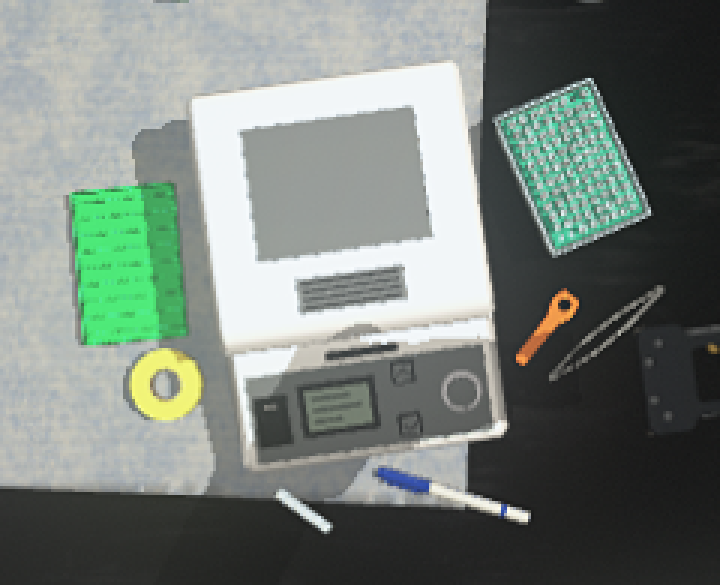

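The lid is shut, the arm is clear of everything, and the loose things lie where they were. Handing in.

```bash
python3 -c "
from workcell import *
print(hand_in())"
```

```text
the job is handed in; nothing more can be done
None
```

I handed the job in at about 13 s: the lid looks caught shut, the rocker looks switched on, and the start key was pressed to its stop and let go. No verdict came back; this rests on the pictures and force readings, with pushes peaking at about 24 N on the lid and 39 N on the rocker.

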